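# Hold the hold-down bar's hinge leaf in line for its pin

## Task

Pick up the loose wooden hold-down bar and bring the single hinge knuckle on its end between the two knuckles of the leaf on the wooden post, so that all three holes line up well enough for the hinge pin to be pushed straight through. Finish while still holding the bar there in the gripper, still and free in the air, neither resting nor pressing on the post's hinge. Leave the pin, the jar and the brush where they are.

Things in the scene. Friction and masses are not known exactly. Their poses are not given: they have to be found in the camera images.
- bar: Loose hold-down bar, 0.2-0.4 kg, balanced near its origin: pale wooden rail 28 wide (y), 36 tall, x = -72 to +50 mm; black rubber foot, 40 diameter, 36 tall, at x = -86; 3 mm steel leaf on top (x = -15 to +85, top at z = 39) ending at +x in one knuckle. Origin: centre of the underside, z up as it lies flat; x along the rail to the knuckle. Grip the rail across its width near the origin.
- bar_hole (a point): Centre of the hole of the bar's single steel knuckle: a tube along the bar's y axis, 28 mm long, 26 mm outside, 14 mm bore, 85 mm ahead (+x) of the bar's origin and 26 mm above its underside. Axes as the bar's.
- jamb: Fixed wooden post 60 x 100 mm (x, y), 120 mm high, on a steel foot 100 x 130 x 8 mm. Origin: centre of the post at bench height, z up. A steel hinge leaf is on its -x face, with two knuckles standing out in front of it. The bar comes from the -x side, its x axis along the post's x axis.
- jamb_hole (a point): Middle of the gap between the post's two knuckles, on their axis (along the post's y): 54 mm in front (-x) of the post's origin, 110 mm above the bench. Knuckles 30 mm long, 26 outside, 14 bore; gap 34 mm wide, open from above, below and front; leaf plate 20 mm behind the axis. Axes as the post's. bar_hole belongs here, y axes parallel.
- pin: Bystander: loose L-shaped steel hinge pin of 8 mm rod lying on the bench: straight part 118 mm long along its x axis, a short bent handle at its -x end pointing to +y. Origin at the middle of the straight part, at bench height.
- jar: Bystander: closed glass jar, 64 mm diameter, 85 mm tall. Origin: centre of its underside.
- brush: Bystander: flat paint brush with a wooden handle, 200 mm long, 42 mm wide, lying on the bench along its x axis. Origin under its middle.
Mind the look-alikes: they are no part of the job. Of the things that look like the jamb, take the one that is farthest to the robot's left at the start.

How it is judged:
On the way:
1. the bar is picked up off the bench in the gripper, before it is at the hinge (height (world z) of bar_hole above 0.05 m and contact force between the fingers and bar above 1 N and distance between bar_hole and jamb_hole above 0.02 m), for 0.2 s.
At the end, for the whole second after the job is handed in: The gripper still holds the bar, at rest, with its knuckle between the two fixed ones: its hole within 3.5 mm fore and aft and 3.5 mm in height of the post's hinge axis, within 4 mm of the middle of the gap, the axes parallel within 0.08 rad, and less than 2 N between bar and post (x of bar_hole in the frame of jamb_hole between -0.0035 and 0.0035 m and z of bar_hole in the frame of jamb_hole between -0.0035 and 0.0035 m and y of bar_hole in the frame of jamb_hole between -0.004 and 0.004 m and angle between the y axis of bar_hole and the y axis of jamb_hole, either way round below 0.08 rad and contact force between the fingers and bar above 1 N and contact force between bar and jamb below 2 N and linear speed of bar below 0.02 m/s); the arm keeps its last pose, push and grip.
It fails at once if the pin, the jar or the brush was moved by more than 30 mm (distance of any of pin, jar, brush from where it was at the start of the episode above 0.03 m).
It also fails if it takes over 45 s, if anything falls off the work surface, if the arm or the gripper's body presses on something with over 40 N, if the wrist force passes 120 N, or if a joint passes its speed limit or range.

## Robot

A 7-joint arm with a two-finger parallel gripper is mounted at the origin on the work surface. World frame = base frame: x ahead of the robot, y to its left, z up, the work surface at z = 0. Lengths are in m, angles in rad, forces in N, time in s.
With the tool pointing down it reaches from about 0.4 to 0.875 m from the base axis. Payload 19.3 kg.
Tool frame: the origin (TCP) lies where the fingers leave the gripper's body, on its centre line; the fingertips stand bot.tip_reach ahead of it and the grasp point (between the pads) lies 54 mm ahead of it (bot.tip_reach is the distance from the TCP to the fingertips, in m); z points along the fingers, y is the line along which they close (so a half turn about z gives the same grasp; the last joint's range is limited). The gripper opens to 85 mm and grips with 20 to 120 N. Pads are 22 mm wide; open, the fingers measure 114 mm over their backs; the gripper's body (76 mm by 85 mm) begins 54 mm behind the grasp point. The pads swing forward as they close: fully open they stand 13 mm farther back than shut.
Start: joints at [-1.389, 0.521, -0.036, 1.599, 0.021, 1.021, -0.113], TCP at [0.156, 0.605, 0.304] pointing down, gripper open.
Joint ranges: [-2.91, 2.91], [-0.3, 2.13], [-1.5, 1.42], [0.17, 2.43], [-1.26, 4.41], [0.16, 1.93], [-2.52, 2.52]. Speed limits (rad/s): [1.89, 1.89, 2.39, 2.39, 3.01, 3.01, 3.01].

## Interface

Orientations are given as [roll, pitch, yaw] about the fixed x, y, z axes, in that order (R = Rz(yaw) Ry(pitch) Rx(roll)).
In Python, from workcell import bot gives the robot as it stands. The module is installed in compiled form; this text tells all that it offers.
- The arm moves only by the shell command python3 -m jog 'ROWS' [FORCE]. ROWS is JSON, a list that holds one entry, the list of rows, each a list of 7 numbers: the shift along the tool's x, y, z in mm, then the turn, a rotation vector about the tool's x, y, z in rad, then the opening, from 0 (shut) to 1 (fully open). In form: [[[tx, ty, tz, wx, wy, wz, fingers], ...]]. A call has 1 to 5 rows; each row shifts and turns the commanded pose from where the row before left it, along the tool's axes as they then stand; what a row does not reach is not made up. A row lasts 1/10 s, in which the tool goes at most 50 mm and 8.59 degrees, less where a joint would pass 70% of its speed; a pose out of reach is approached as far as the arm can. A call is refused whole if a number of a shift passes 50 or a number of a turn 0.15, either way. A call with a gripper value outside its range is refused whole. The fingers move at their own pace and stop on an object; FORCE is the grip in N (left out, the last holds). Time passes only in rows, so rows that do not move let the fingers close. It gives the time, the measured TCP pose, the force, the opening and the grip force at its end, in the units of the state.
- bot.observe(): the state, without advancing time (a new reading comes with each control period).
- bot.grab_frame(name): name is "scene" or "top" or "wrist"; returns a dict with "img" (384x512x3 uint8, red, green, blue), "intrinsics" (3x3 intrinsics, pixels), "R" (3x3) and "t" (3): a world point X has camera coordinates R X + t; the wrist camera has in their place "tool_from_camera" (4x4, takes a point from camera to tool coordinates, whose origin is the TCP and whose axes are the flange's). Camera axes: x right, y down, z forward; pixel columns grow to the right and rows downward; lengths in m; the calibration is good to about 2 mm. A picture is of the moment at which its call begins: read the wrist's pose just before it. There is no depth.
- bot.job_done(): hands the job in; it is judged then, once.
Trained networks look in a picture, given as the dict that the camera call returned (one of the last four; its "shot" number tells which), for a name from the list of things; names that differ only in an ending like _2 or _b are one class to them, and where a whole thing is asked for, a point or a joint stands for the part that bears it (a point fixed in the world has none). Each returns a list of dicts, best first, with "conf" (0 to 1); they miss things now and then, are a little off and sometimes report something else, mostly with a low value. They report only what shows in the picture. A call takes as long as a camera call. They do not tell look-alikes from the thing itself.
- bot.trace(query, picture): "region" (384x512 bool, what is visible of it).
- bot.spot_point(query, picture): "xyz" ([x, y, z] in m, in world coordinates, good to about 4 mm: a listed point, or the origin of a listed thing).
The state is a dict: "clock": time; "qpos": joint angles; "qd": joint speeds; "joint_efforts": joint torques, N m; "position": TCP position; "tool_rot": TCP orientation; "force": force on the tool from outside, world axes, zero at the start; "moment": the same for the moment, N m; "grip_width": finger opening in m; "finger_force": force on a finger pad.
Only numpy, scipy, OpenCV 4.12 (cv2) and the standard library are available. Lean on these libraries where they do the work, as an engineer would, in place of code of your own. Each camera call takes 0.05 s, during which the arm holds its last target. There are 200 camera calls.

## Working session

There is one attempt and no reset: what is moved stays moved. The work goes in short steps, Python scripts to look and compute and a shell command to move; the robot and the scene stay as the last step left them, time stands still between calls to the robot, and variables do not carry over. Pictures are saved under pics/ and viewed, at most 10 in all, crops included, and the job is handed in when it is done.

```bash
mkdir -p pics
cat > h.py <<'E'
import numpy as np, cv2
from workcell import bot
from scipy.spatial.transform import Rotation as Ro
def proj(f,X):
    c=f["R"]@np.array(X)+f["t"]; p=f["intrinsics"]@c; return p[:2]/p[2]
def ray(f,px,z):
    d=f["R"].T@np.linalg.solve(f["intrinsics"],[px[0],px[1],1.]); o=-f["R"].T@f["t"]
    return o+d*(z-o[2])/d[2]
def save(n,img): cv2.imwrite("pics/"+n+".png",cv2.cvtColor(img,cv2.COLOR_RGB2BGR))
E
python3 - <<'E'
from h import *
fs={n:bot.grab_frame(n) for n in("top","scene")}
save("both",np.hstack([cv2.resize(fs[n]["img"],(400,300)) for n in fs]))
save("top0",fs["top"]["img"]);save("scene0",fs["scene"]["img"])
for n,f in fs.items():
    for q in("bar","bar_hole","jamb","jamb_hole","pin","jar","brush"):
        for r in bot.spot_point(q,f): print(n,q,round(r["conf"],2),np.round(r["xyz"],3),proj(f,r["xyz"]).round())
s=bot.observe();print(s["position"],s["tool_rot"],s["clock"],bot.tip_reach)
E
```

```text
top bar 0.64 [ 0.627  0.177 -0.003] [190. 146.]
top bar_hole 0.65 [0.713 0.176 0.023] [189. 118.]
top jamb 0.87 [ 0.298 -0.484  0.002] [396. 252.]
top jamb 0.77 [ 0.582 -0.134 -0.003] [286. 161.]
top jamb 0.74 [ 0.278 -0.224 -0.002] [313. 257.]
top jamb 0.29 [ 0.529 -0.109  0.109] [281. 174.]
top jamb_hole 0.84 [ 0.248 -0.476  0.105] [405. 273.]
top jamb_hole 0.82 [ 0.528 -0.106  0.11 ] [280. 175.]
top jamb_hole 0.71 [ 0.23  -0.195  0.108] [309. 278.]
top pin 0.61 [ 0.582 -0.131  0.   ] [286. 161.]
top pin 0.53 [ 0.459 -0.026 -0.001] [252. 199.]
top jar 0.87 [ 0.512  0.376 -0.001] [126. 180.]
top brush 0.56 [ 0.554 -0.423 -0.005] [376. 172.]
top brush 0.34 [ 0.46  -0.027 -0.002] [252. 199.]
scene bar 0.79 [ 0.628  0.174 -0.002] [283. 290.]
scene bar_hole 0.63 [0.708 0.182 0.024] [263. 306.]
scene jamb 0.94 [ 0.284 -0.218  0.004] [282. 157.]
scene jamb 0.86 [ 0.299 -0.481  0.001] [236. 124.]
scene jamb 0.61 [ 0.579 -0.133  0.   ] [232. 214.]
scene jamb_hole 0.77 [ 0.532 -0.116  0.106] [245. 190.]
scene jamb_hole 0.71 [ 0.251 -0.466  0.11 ] [246.  98.]
scene jamb_hole 0.67 [0.627 0.172 0.   ] [283. 289.]
scene jamb_hole 0.58 [ 0.233 -0.192  0.11 ] [298. 133.]
scene pin 0.46 [ 0.462 -0.024  0.003] [280. 215.]
scene jar 0.57 [ 0.513  0.378 -0.001] [364. 318.]
scene brush 0.88 [ 0.551 -0.422  0.001] [191. 161.]
[0.15572762 0.60528055 0.30389427] [-3.14158267e+00 -1.11771362e-05  2.88973804e+00] 0.8 0.0726
```

View pics/top0.png

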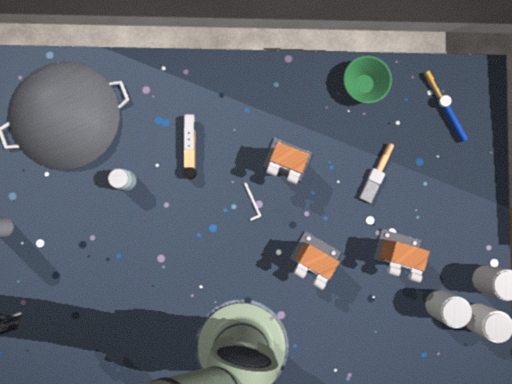

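View pics/scene0.png

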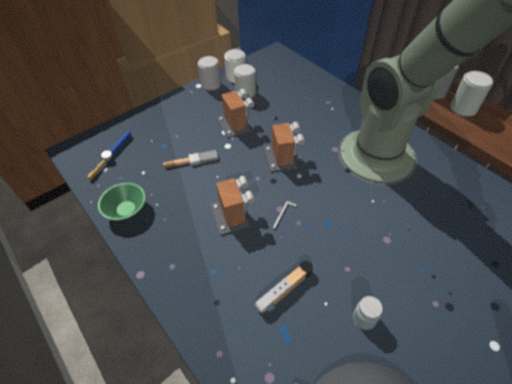

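Three posts look like the jamb. In the top view they are at (288,160), (316,260) and (404,256). Robot left is +y, which is image left, so I choose the one at (288,160), world about (0.58, -0.13). The bar is at (190,146) with its knuckle at (189,118). The blue/orange tool and the brush are not the bar.

Run:
```python
from h import *
f=bot.grab_frame("top")
c=f["img"][100:225,160:330]; save("crop",cv2.resize(c,None,fx=4.5,fy=4.5,interpolation=cv2.INTER_CUBIC))
m=bot.trace("bar",f)[0]["region"]
v,u=np.nonzero(m); P=np.array([ray(f,p,0.037)[:2] for p in zip(u,v)])
r=cv2.minAreaRect((P*1000).astype(np.float32)); print("bar rect",r,P.mean(0))
for q in("bar","bar_hole","jamb_hole"):
  for r in bot.spot_point(q,f): print(q,round(r["conf"],2),np.round(r["xyz"],3))
```

```text
bar rect ((617.3609008789062, 171.51097106933594), (201.04922485351562, 40.30093002319336), 1.451054573059082) [0.61560239 0.17053194]
bar 0.76 [ 0.629  0.175 -0.001]
bar 0.61 [ 0.459 -0.026 -0.003]
bar_hole 0.84 [0.716 0.172 0.024]
jamb_hole 0.78 [ 0.531 -0.111  0.111]
jamb_hole 0.6 [ 0.247 -0.471  0.106]
jamb_hole 0.56 [ 0.228 -0.198  0.11 ]
```

View pics/crop.png

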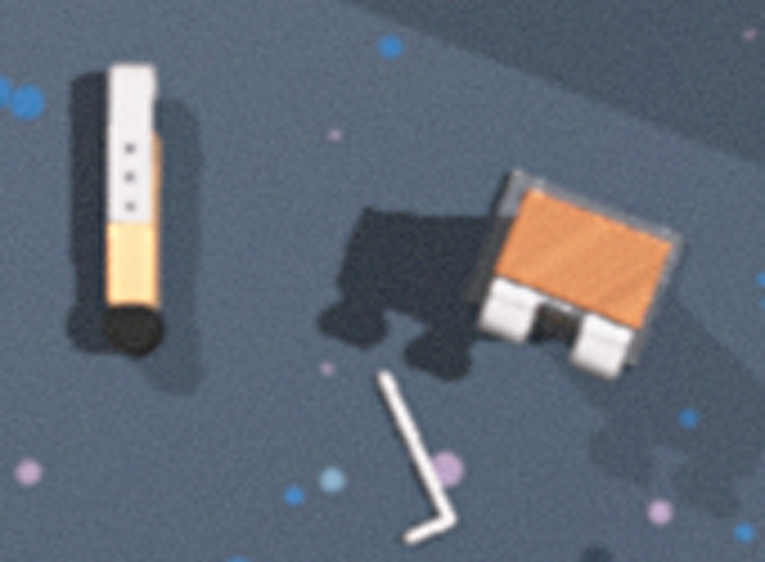

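The crop confirms the post (knuckles toward the robot, at about crop (510,308) and (602,345)) and the bar lying with its knuckle away from the robot. Moving over the bar.

```bash
python3 -m jog '[[[-36,-19,0,0,0,0,1],[-36,-19,0,0,0,0,1],[-36,-19,0,0,0,0,1],[-36,-19,0,0,0,0,1],[-36,-19,0,0,0,0,1]]]' 60
python3 -m jog '[[[-36,-19,0,0,0,0,1],[-36,-19,0,0,0,0,1],[-36,-19,0,0,0,0,1],[-36,-19,0,0,0,0,1],[-36,-19,0,0,0,0,1]]]'
python3 -m jog '[[[-36,-19,0,0,0,0,1],[-36,-19,0,0,0,0,1],[-36,-19,10,0,0,-0.12,1],[-30,-19,10,0,0,-0.12,1],[0,0,0,0,0,0,1]]]'
```

```text
clock: 1.55
position: [0.3074, 0.4672, 0.3041]
tool_rot: [3.141, 0.0, 2.89]
force: [0.3, -0.4, 1.0]
grip_width: 0.0856
finger_force: 0.0
clock: 2.05
position: [0.4581, 0.3303, 0.3041]
tool_rot: [3.141, 0.0, 2.89]
force: [1.1, 0.7, 0.0]
grip_width: 0.0851
finger_force: 0.0
clock: 2.55
position: [0.5774, 0.2219, 0.2824]
tool_rot: [-3.139, -0.0, 3.129]
force: [-0.6, -0.0, 0.2]
grip_width: 0.0854
finger_force: 0.0
```

```bash
cat >> h.py <<'E'
def wrist():
    s=bot.observe(); f=bot.grab_frame("wrist")
    T=np.eye(4);T[:3,:3]=Ro.from_euler("xyz",s["tool_rot"]).as_matrix();T[:3,3]=s["position"]
    C=np.linalg.inv(T@f["tool_from_camera"]); g=dict(f,R=C[:3,:3],t=C[:3,3]); return s,f,g
E
python3 - <<'E'
from h import *
s,f,g=wrist(); save("w1",f["img"])
print(np.round(f["tool_from_camera"],3))
for q in("bar","bar_hole"):
  for r in bot.spot_point(q,f): print(q,round(r["conf"],2),np.round(r["xyz"],4),proj(g,r["xyz"]).round())
m=bot.trace("bar",f)[0]["region"]
v,u=np.nonzero(m); P=np.array([ray(g,p,0.037)[:2] for p in zip(u,v)])
print(cv2.minAreaRect((P*1000).astype(np.float32)),s["position"],s["tool_rot"])
E
```

```text
[[-0.002 -0.955 -0.296  0.076]
 [ 1.    -0.002 -0.     0.001]
 [-0.    -0.296  0.955 -0.069]
 [ 0.     0.     0.     1.   ]]
bar 0.59 [0.6289 0.173  0.0008] [214. 203.]
bar_hole 0.71 [0.7075 0.1775 0.0262] [218. 272.]
((619.2283935546875, 175.0892333984375), (40.30971145629883, 199.1246337890625), 88.98908996582031) [0.57742677 0.22194072 0.28244902] [-3.13913252e+00 -2.87432294e-04  3.12887935e+00]
```

View pics/w1.png

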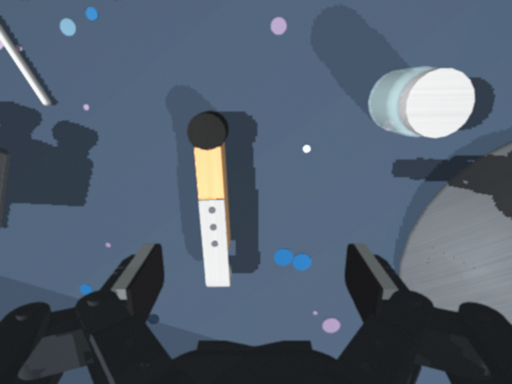

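The wrist view shows the bar from its foot at (208,130) to its knuckle at (218,285), clear of the jar at (435,100). The sizes match, so I'm descending to grip the rail at its origin.

```bash
python3 -m jog '[[[-26,-23,0,0,0,0,1],[-26,-23,20,0,0,0,1],[0,0,45,0,0,0,1],[0,0,45,0,0,0,1],[0,0,0,0,0,0,1]]]'
python3 -m jog '[[[0,0,40,0,0,0,1],[0,0,35,0,0,0,1],[0,0,19,0,0,0,1],[0,0,0,0,0,0,1],[0,0,0,0,0,0,1]]]'
```

```text
clock: 3.25
position: [0.6232, 0.1806, 0.1692]
tool_rot: [-3.139, -0.008, 3.131]
force: [-1.4, -0.8, -0.7]
grip_width: 0.0852
finger_force: 0.0
clock: 3.75
position: [0.6268, 0.181, 0.0822]
tool_rot: [3.141, 0.002, 3.13]
force: [0.3, -0.7, -0.0]
grip_width: 0.0856
finger_force: 0.0
```

```bash
python3 -m jog '[[[0,0,0,0,0,0,0.3],[0,0,0,0,0,0,0],[0,0,0,0,0,0,0],[0,0,0,0,0,0,0],[0,0,0,0,0,0,0]]]' 80
python3 -m jog '[[[0,0,0,0,0,0,0],[0,0,0,0,0,0,0],[0,0,-10,0,0,0,0],[0,0,-20,0,0,0,0],[0,0,0,0,0,0,0]]]'
```

```text
clock: 4.25
position: [0.6266, 0.1798, 0.0809]
tool_rot: [-3.142, 0.001, 3.13]
force: [-1.4, -2.0, 12.2]
grip_width: 0.0271
finger_force: 78.2
clock: 4.75
position: [0.6271, 0.1804, 0.1124]
tool_rot: [3.14, 0.003, 3.13]
force: [-0.2, -1.0, -3.3]
grip_width: 0.0268
finger_force: 78.1
```

Held, at about 3.3 N of weight. In this grasp the wrist camera can't see the knuckle, but half a turn would put the camera right above it. I'll check whether joint 7 allows that.

```bash
python3 -m jog '[[[0,0,-40,0,0,0,0],[0,0,-40,0,0,0,0],[0,0,-40,0,0,0,0],[0,0,0,0,0,0,0],[0,0,0,0,0,0,0]]]'
python3 - <<'E'
from h import *
s,f,g=wrist(); print(s["qpos"],s["position"],s["tool_rot"]); save("w2",f["img"]);print(f["intrinsics"])
for n in("top","scene"):
  F=bot.grab_frame(n)
  for r in bot.spot_point("bar_hole",F)[:2]: print(n,round(r["conf"],2),np.round(r["xyz"],4))
E
```

```text
clock: 5.25
position: [0.6261, 0.1802, 0.2302]
tool_rot: [3.141, 0.001, 3.13]
force: [0.2, -0.1, -4.1]
grip_width: 0.0267
finger_force: 78.6
[-0.38485736  0.64224125  0.02126901  1.59337603 -0.01628071  0.90518115
  1.20129413] [0.62610476 0.18016109 0.23020118] [3.14117323e+00 8.73809979e-04 3.12987321e+00]
[[312.13468653   0.         254.01170071]
 [  0.         312.13468653 187.85867013]
 [  0.           0.           1.        ]]
```

Half a turn puts q7 at about -1.8, which is within range. Setting the bar down and regrasping half a turn round.

```bash
python3 -m jog '[[[0,0,45,0,0,0,0],[0,0,45,0,0,0,0],[0,0,35,0,0,0,0],[0,0,22,0,0,0,0],[0,0,0,0,0,0,0]]]'
python3 -m jog '[[[0,0,0,0,0,0,0],[0,0,0,0,0,0,1],[0,0,0,0,0,0,1],[0,0,0,0,0,0,1],[0,0,0,0,0,0,1]]]'
```

```text
clock: 6.0
position: [0.6252, 0.1795, 0.0797]
tool_rot: [-3.14, -0.003, 3.13]
force: [-0.2, 0.1, -2.3]
grip_width: 0.0268
finger_force: 82.1
clock: 6.5
position: [0.6263, 0.1801, 0.0833]
tool_rot: [3.141, 0.001, 3.13]
force: [0.4, 0.2, -0.0]
grip_width: 0.0828
finger_force: 0.0
```

```bash
python3 -m jog '[[[0,0,-40,0,0,0,1],[0,0,-40,0,0,0,1],[0,0,-20,0,0,0.149,1],[0,0,0,0,0,0.149,1],[0,0,0,0,0,0.149,1]]]'
for i in 1 2 3; do python3 -m jog '[[[0,0,0,0,0,0.149,1],[0,0,0,0,0,0.149,1],[0,0,0,0,0,0.149,1],[0,0,0,0,0,0.149,1],[0,0,0,0,0,0.149,1]]]' | head -3; done
python3 -m jog '[[[0,0,0,0,0,0.149,1],[0,0,0,0,0,0.149,1],[0,0,0,0,0,0.149,1],[0,0,0,0,0,0,1],[0,0,0,0,0,0,1]]]'
python3 - <<'E'
from h import *
s,f,g=wrist(); print(s["qpos"],s["position"],s["tool_rot"]); save("w3",f["img"])
for q in("bar","bar_hole"):
  for r in bot.spot_point(q,f)[:2]: print(q,round(r["conf"],2),np.round(r["xyz"],4),proj(g,r["xyz"]).round())
E
```

```text
clock: 7.0
position: [0.6264, 0.1801, 0.1841]
tool_rot: [3.14, 0.001, 2.676]
force: [0.5, 0.6, -1.2]
grip_width: 0.0856
finger_force: 0.0
clock: 7.5
position: [0.6261, 0.1802, 0.1831]
tool_rot: [3.141, -0.0, 1.932]
clock: 8.0
position: [0.6261, 0.1802, 0.1831]
tool_rot: [3.142, -0.0, 1.187]
clock: 8.5
position: [0.6261, 0.1803, 0.1831]
tool_rot: [-3.141, -0.0, 0.442]
clock: 9.0
position: [0.6261, 0.1802, 0.1829]
tool_rot: [3.141, 0.0, 0.006]
force: [0.1, -1.0, 0.7]
grip_width: 0.0854
finger_force: 0.0
[-0.85944983  0.8836908   0.83117751  1.64976105 -0.76790976  0.96490424
 -1.31434478] [0.62607751 0.18024415 0.18286372] [3.14144692e+00 1.37559860e-05 5.58480255e-03]
bar 0.91 [0.6278 0.1791 0.0008] [256. 183.]
bar_hole 0.69 [0.7098 0.1808 0.0194] [255.  79.]
```

View pics/w3.png

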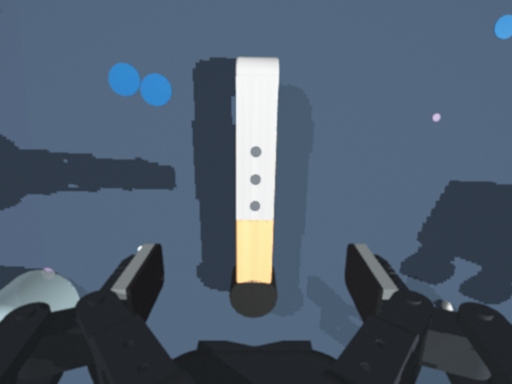

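The bar is centred between the fingers, with its knuckle at (258,65) and its foot at (254,293). Descending to grip.

```bash
python3 -m jog '[[[-1,0,40,0,0,0,1],[0,0,40,0,0,0,1],[0,0,19,0,0,0,1],[0,0,0,0,0,0,1],[0,0,0,0,0,0,0.3]]]'
python3 -m jog '[[[0,0,0,0,0,0,0],[0,0,0,0,0,0,0],[0,0,0,0,0,0,0],[0,0,0,0,0,0,0],[0,0,0,0,0,0,0]]]' 80
python3 -m jog '[[[0,0,-20,0,0,0,0],[0,0,-40,0,0,0,0],[0,0,-40,0,0,0,0],[0,0,-40,0,0,0,0],[0,0,0,0,0,0,0]]]'
python3 - <<'E'
from h import *
s,f,g=wrist(); print(s["qpos"],s["position"],s["tool_rot"]); save("w4",f["img"])
for r in bot.spot_point("bar_hole",f)[:2]: print(round(r["conf"],2),np.round(r["xyz"],4),proj(g,r["xyz"]).round())
for r in bot.spot_point("jamb_hole",f)[:2]: print(round(r["conf"],2),np.round(r["xyz"],4),proj(g,r["xyz"]).round())
E
```

```text
clock: 9.65
position: [0.6258, 0.1797, 0.0852]
tool_rot: [3.142, -0.001, 0.001]
force: [1.8, -0.0, 0.7]
grip_width: 0.073
finger_force: 0.0
clock: 10.15
position: [0.6256, 0.1803, 0.0852]
tool_rot: [-3.141, -0.001, 0.001]
force: [-2.8, 0.4, 12.5]
grip_width: 0.0268
finger_force: 80.1
clock: 10.65
position: [0.6268, 0.1798, 0.2303]
tool_rot: [-3.139, -0.007, 0.0]
force: [1.5, 0.4, -3.2]
grip_width: 0.0265
finger_force: 79.5
[-0.88267076  0.83112667  0.87930658  1.62469972 -0.72502491  1.03315805
 -1.34885088] [0.62677998 0.17975311 0.23026093] [-3.13944811e+00 -6.94242890e-03  3.17451459e-04]
0.97 [0.7111 0.1786 0.1716] [259.  69.]
```

```bash
python3 -m jog '[[[-26,31,0,0,0,0,0],[-26,31,0,0,0,0,0],[-26,31,0,0,0,0,0],[-26,31,0,0,0,0,0],[-26,31,0,0,0,0,0]]]'
python3 -m jog '[[[-26,31,0,0,0,0,0],[-26,31,0,0,0,0,0],[-26,31,0,0,0,0,0],[0,0,0,0,0,0.12,0],[0,0,0,0,0,0.12,0]]]'
python3 -m jog '[[[0,0,0,0,0,0.12,0],[0,0,0,0,0,0,0],[0,0,0,0,0,0,0]]]'
python3 - <<'E'
from h import *
s,f,g=wrist(); print(s["qpos"],s["position"],s["tool_rot"]); save("w5",f["img"])
for q in("bar_hole","jamb_hole","jamb"):
  for r in bot.spot_point(q,f)[:2]: print(q,round(r["conf"],2),np.round(r["xyz"],4),proj(g,r["xyz"]).round())
E
```

```text
clock: 11.3
position: [0.4934, 0.0239, 0.2232]
tool_rot: [3.141, 0.002, 0.001]
force: [1.7, -0.8, -2.8]
grip_width: 0.0266
finger_force: 79.4
clock: 11.8
position: [0.4163, -0.0688, 0.2237]
tool_rot: [-3.141, 0.001, -0.246]
force: [0.1, -0.1, -2.4]
grip_width: 0.0266
finger_force: 79.3
clock: 12.1
position: [0.417, -0.068, 0.2235]
tool_rot: [3.141, 0.001, -0.355]
force: [-0.2, 1.6, -2.4]
grip_width: 0.027
finger_force: 79.5
[-0.73119513  0.56613708  1.03493362  2.21738359 -0.73459524  0.75711314
 -1.11828941] [ 0.41700842 -0.06802736  0.22352555] [ 3.14054595e+00  8.82955217e-04 -3.55405187e-01]
bar_hole 0.96 [ 0.4973 -0.0975  0.1625] [255.  64.]
jamb_hole 0.85 [ 0.2299 -0.1961  0.1123] [502. 379.]
jamb 0.63 [ 0.2786 -0.2193  0.0004] [437. 244.]
```

View pics/w5.png

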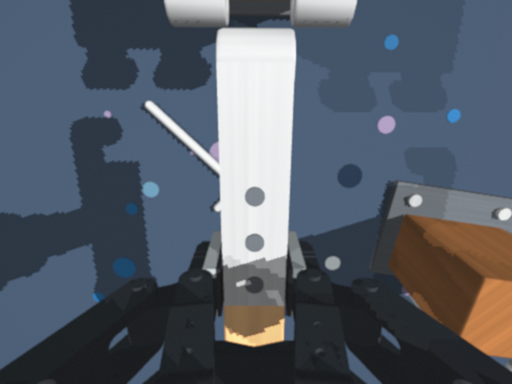

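The fixed knuckles are at the top edge: left at columns 168-228, right at 293-353, with the gap centred near 260. The bar knuckle is at about (256,45), already parallel. I'll go forward above the gap and measure again.

```bash
python3 -m jog '[[[17,0,0,0,0,0,0],[17,0,0,0,0,0,0],[0,0,0,0,0,0,0],[0,0,0,0,0,0,0]]]'
python3 - <<'E'
from h import *
s,f,g=wrist(); print(s["qpos"],s["position"],s["tool_rot"]); save("w6",f["img"]); 
c=f["img"][0:130,130:380]; save("w6c",cv2.resize(c,None,fx=3,fy=3,interpolation=cv2.INTER_CUBIC))
for F in (f,bot.grab_frame("top"),bot.grab_frame("scene")):
 for q in("bar_hole","jamb_hole"):
  for r in bot.spot_point(q,F)[:3]: print(q,round(r["conf"],2),np.round(r["xyz"],4),proj(g,r["xyz"]).round())
E
```

```text
clock: 12.7
position: [0.4488, -0.0802, 0.2238]
tool_rot: [3.141, 0.0, -0.359]
force: [-0.7, 0.6, -3.0]
grip_width: 0.0266
finger_force: 79.5
[-0.66896281  0.60919549  1.00816713  2.13870122 -0.74218599  0.79787122
 -1.11359118] [ 0.44881727 -0.08021651  0.22378044] [ 3.14137804e+00  3.99603071e-04 -3.58908985e-01]
bar_hole 0.82 [ 0.5266 -0.1072  0.1598] [251.  73.]
jamb_hole 0.84 [ 0.2282 -0.1978  0.1084] [491. 408.]
jamb_hole 0.82 [ 0.2486 -0.4711  0.108 ] [891. 282.]
jamb_hole 0.69 [ 0.5267 -0.1096  0.1103] [256.  76.]
bar_hole 0.89 [ 0.5289 -0.1094  0.1624] [254.  65.]
jamb_hole 0.94 [ 0.2325 -0.193   0.1154] [491. 414.]
jamb_hole 0.86 [ 0.2474 -0.4708  0.1121] [902. 287.]
jamb_hole 0.71 [ 0.5284 -0.108   0.1639] [251.  68.]
```

View pics/w6c.png

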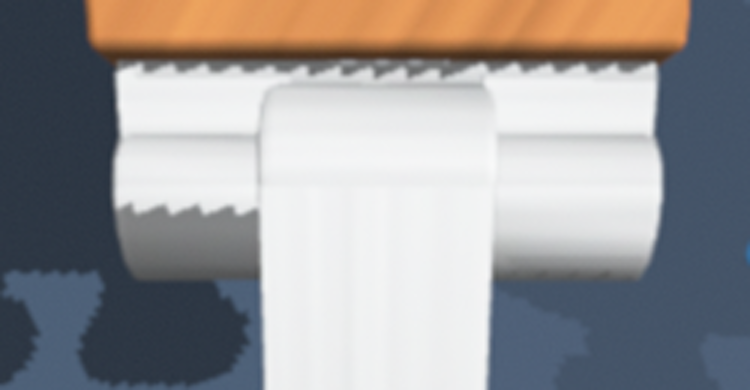

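The crop shows the post knuckles spanning columns 113-662 (centre 387) and the bar knuckle 261-495 (centre 378), with edges parallel. By ray geometry the bar needs about +2 mm in tool y and +2.5 mm in tool x. I'll apply that, then measure the edges at sub-pixel level.

```bash
python3 -m jog '[[[2.5,2,0,0,0,0,0],[0,0,0,0,0,0,0],[0,0,0,0,0,0,0],[0,0,0,0,0,0,0]]]'
cat >> h.py <<'E'
def edges(line,k=6):
    l=cv2.GaussianBlur(line.astype(np.float32).reshape(1,-1),(5,1),0).ravel(); d=np.gradient(l); a=np.abs(d); o=[]
    for i in range(2,len(a)-2):
        if a[i]>=a[i-1] and a[i]>a[i+1] and a[i]>4:
            den=a[i-1]-2*a[i]+a[i+1]; o.append((round(i+0.5*(a[i-1]-a[i+1])/den,1),int(round(d[i]))))
    return o
E
python3 - <<'E'
from h import *
s,f,g=wrist(); print(s["position"],s["tool_rot"]); save("w7",f["img"]); G=cv2.cvtColor(f["img"],cv2.COLOR_RGB2GRAY).astype(float)
for r0 in(32,38,44,50,56,60,64,70,76,82): print("row",r0,edges(G[r0-1:r0+2,150:370].mean(0)))
for c0 in(175,190,200,230,256,280,310,325,340): print("col",c0,edges(G[:120,c0-3:c0+4].mean(1)))
E
```

```text
clock: 13.55
position: [0.4507, -0.0828, 0.2239]
tool_rot: [3.142, 0.0, -0.359]
force: [0.3, 0.4, -2.7]
grip_width: 0.0263
finger_force: 79.5
[ 0.45073565 -0.08282889  0.22388982] [ 3.14155312e+00  7.10555386e-05 -3.59340584e-01]
row 32 [(np.float32(15.1), 52), (np.float32(66.7), -7), (np.float32(143.6), 6), (np.float32(194.8), -41)]
row 38 [(np.float32(15.5), 50), (np.float32(65.3), -8), (np.float32(68.7), 6), (np.float32(194.5), -43)]
row 44 [(np.float32(16.0), 52), (np.float32(64.7), -8), (np.float32(68.2), 6), (np.float32(194.0), -45)]
row 50 [(np.float32(16.4), 46), (np.float32(63.7), -5), (np.float32(67.0), 14), (np.float32(145.1), -9), (np.float32(193.6), -37)]
row 56 [(np.float32(15.2), 46), (np.float32(63.9), -7), (np.float32(67.1), 11), (np.float32(145.1), -5), (np.float32(195.3), -40)]
row 60 [(np.float32(14.5), 48), (np.float32(64.3), -8), (np.float32(67.5), 7), (np.float32(195.9), -44)]
row 64 [(np.float32(14.5), 47), (np.float32(64.1), -5), (np.float32(67.3), 6), (np.float32(196.2), -45)]
row 70 [(np.float32(14.2), 37), (np.float32(18.5), -8), (np.float32(24.2), 18), (n
[... 907 characters left out ...]
2(94.6), -5), (np.float32(98.0), -5), (np.float32(100.8), -4)]
col 230 [(np.float32(21.4), -20), (np.float32(27.1), 35)]
col 256 [(np.float32(21.4), -21), (np.float32(27.3), 32)]
col 280 [(np.float32(21.3), -20), (np.float32(27.5), 30)]
col 310 [(np.float32(21.5), -21), (np.float32(26.5), 31), (np.float32(49.5), -8), (np.float32(53.3), 5), (np.float32(79.1), -8), (np.float32(94.5), -12)]
col 325 [(np.float32(21.5), -21), (np.float32(28.5), 29), (np.float32(49.6), -10), (np.float32(53.3), 6), (np.float32(79.2), -8), (np.float32(95.0), -13)]
col 340 [(np.float32(21.5), -21), (np.float32(26.8), 37), (np.float32(49.5), -10), (np.float32(53.4), 7), (np.float32(79.1), -7), (np.float32(94.0), -12)]
```

Laterally aligned to 0.1 mm and parallel. Descending into the gap while watching force.

```bash
python3 -m jog '[[[0,0,12,0,0,0,0],[0,0,12,0,0,0,0],[0,0,0,0,0,0,0],[0,0,0,0,0,0,0]]]'
python3 -m jog '[[[0,0,10,0,0,0,0],[0,0,10,0,0,0,0],[0,0,10,0,0,0,0],[0,0,0,0,0,0,0],[0,0,0,0,0,0,0]]]'
python3 - <<'E'
from h import *
s,f,g=wrist(); print(s["position"],s["tool_rot"],s["force"]); G=cv2.cvtColor(f["img"],cv2.COLOR_RGB2GRAY).astype(float)
c=f["img"][0:130,130:380]; save("w8c",cv2.resize(c,None,fx=3,fy=3,interpolation=cv2.INTER_CUBIC))
for r0 in(24,32,38,44,50,56,64,72,80): print("row",r0,[(float(a),b) for a,b in edges(G[r0-1:r0+2,130:390].mean(0))])
for c0 in(175,190,256,325,340): print("col",c0,[(float(a),b) for a,b in edges(G[:120,c0-3:c0+4].mean(1))])
E
```

```text
clock: 14.0
position: [0.4505, -0.083, 0.1995]
tool_rot: [3.141, 0.001, -0.36]
force: [0.4, 0.1, -2.6]
grip_width: 0.0268
finger_force: 79.4
clock: 14.5
position: [0.4506, -0.083, 0.1697]
tool_rot: [3.141, 0.0, -0.36]
force: [0.1, -0.6, -2.0]
grip_width: 0.0267
finger_force: 79.5
[ 0.45062332 -0.08300966  0.1697285 ] [ 3.14124841e+00  4.73864895e-04 -3.59668538e-01] [ 0.09982543 -0.6344375  -1.97008467]
row 24 [(79.9000015258789, -38), (170.60000610351562, 39), (253.8000030517578, -46)]
row 32 [(80.0, -31), (87.0, 34), (164.1999969482422, -35), (170.1999969482422, 35), (253.3000030517578, -31)]
row 38 [(80.0, -28), (86.0999984741211, 45), (165.0, -47), (173.8000030517578, 27), (256.70001220703125, -37)]
row 44 [(77.30000305175781, -36), (85.80000305175781, 45), (165.39999389648438, -47), (174.1999969482422, 30)]
row 50 [(77.69999694824219, -35), (85.69999694824219, 45), (165.60000610351562, -45), (174.3000030517578, 31)]
row 56 [(77.0, -37), (85.69999694824219, 45), (165.60000610351562, -45), (174.5, 29)]
row 64 [(77.4000015258789, -32), (85.80000305175781, 46), (165.10000610351562, 
[... 245 characters left out ...]
.1999969482422, 20), (255.5, -38)]
col 175 [(1.7000000476837158, 19), (30.799999237060547, -10), (35.29999923706055, 6), (83.0999984741211, -4), (96.19999694824219, -12), (100.69999694824219, -11)]
col 190 [(1.7000000476837158, 21), (30.799999237060547, -11), (35.29999923706055, 6), (83.4000015258789, -4), (87.19999694824219, -4), (96.19999694824219, -11), (103.30000305175781, -8)]
col 256 [(1.899999976158142, 24), (7.900000095367432, -36), (27.799999237060547, 34)]
col 325 [(1.600000023841858, 12), (30.700000762939453, -9), (34.79999923706055, 5), (85.5, -5), (96.0999984741211, -10)]
col 340 [(1.600000023841858, 17), (30.700000762939453, -10), (35.0, 5), (87.5, -5), (96.4000015258789, -11)]
```

View pics/w8c.png

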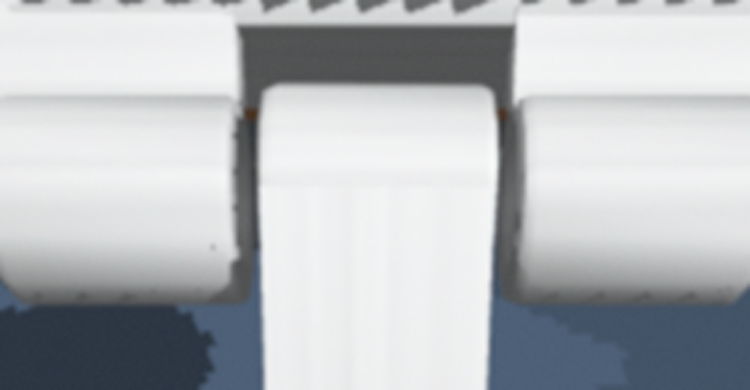

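The knuckle sits in the gap: gap columns 232-502 of the crop, bar 259-497, force essentially unchanged. I'll check height using the outer span of the post knuckles in this frame against the previous one.

Run:
```python
from h import *
s,f,g=wrist(); G=cv2.cvtColor(f["img"],cv2.COLOR_RGB2GRAY).astype(float)
G1=cv2.cvtColor(cv2.imread("pics/w7.png"),cv2.COLOR_BGR2GRAY).astype(float)
def outer(G,a,b,lo,hi):
    o=[]
    for r in range(lo,hi,2):
        e=edges(G[r-1:r+2].mean(0)); L=[x for x,d in e if a[0]<x<a[1] and d>15]; R=[x for x,d in e if b[0]<x<b[1] and d<-15]
        if L and R:o.append((r,round(float(L[0]),1),round(float(R[-1]),1),round(float(R[-1]-L[0]),1)))
    return o
print(outer(G1,(150,190),(330,370),54,84)); print(outer(G,(80,160),(350,430),36,96))
print("bar",outer(G,(210,222),(288,302),30,80))
for F in(f,bot.grab_frame("scene"),bot.grab_frame("top")):
 for q in("bar_hole","jamb_hole"):
  for r in bot.spot_point(q,F): 
   if abs(r["xyz"][0]-.53)<.03: print(q,round(r["conf"],2),np.round(r["xyz"],4))
```

```text
[(54, 165.8, 344.8, 179.0), (56, 165.2, 345.3, 180.1), (58, 164.8, 345.7, 180.9), (60, 164.5, 345.9, 181.4), (62, 164.5, 346.1, 181.6), (64, 164.5, 346.2, 181.7), (66, 164.4, 346.3, 181.9), (68, 164.4, 346.3, 181.9), (70, 164.2, 346.3, 182.1), (72, 164.3, 346.2, 181.9), (74, 164.6, 345.8, 181.2), (76, 164.8, 345.6, 180.8), (78, 165.1, 345.4, 180.3), (80, 165.3, 345.2, 179.9), (82, 165.7, 344.8, 179.1)]
[(36, 125.2, 385.7, 260.5), (38, 124.5, 386.5, 262.0), (40, 123.8, 387.2, 263.4), (42, 123.1, 387.9, 264.8), (44, 122.5, 388.5, 266.0), (46, 122.3, 388.7, 266.4), (48, 122.3, 388.7, 266.4), (50, 122.3, 388.7, 266.4), (52, 122.2, 388.9, 266.7), (54, 122.0, 388.9, 266.9), (56, 122.0, 388.9, 266.9), (58, 122.0, 389.0, 267.0), (60, 122.0, 389.0, 267.0), (62, 122.2, 388.8, 266.6), (64, 122.5, 388.5, 266.0), (66, 122.8, 388.2, 265.4), (68, 123.1, 387.8, 264.7), (70, 123.5, 387.5, 264.0), (72, 123.8, 387.1, 263.3), (74, 124.2, 386.8, 262.6), (76, 124.6, 386.4, 261.8), (78, 124.9, 386.1, 261.2), (80, 125.4, 385.5, 260.1), (82, 126.1, 384.9, 258.8), (84, 126.9, 384.1, 257.2), (86, 127.7, 383.3,
[... 206 characters left out ...]
6.1, 295.0, 78.9), (40, 215.9, 295.3, 79.4), (42, 215.8, 295.4, 79.6), (44, 215.8, 295.4, 79.6), (46, 215.7, 295.5, 79.8), (48, 215.7, 295.5, 79.8), (50, 215.7, 295.6, 79.9), (52, 215.7, 295.7, 80.0), (54, 215.7, 295.7, 80.0), (56, 215.7, 295.6, 79.9), (58, 215.8, 295.5, 79.7), (60, 215.8, 295.3, 79.5), (62, 215.7, 295.2, 79.5), (64, 215.8, 295.1, 79.3), (66, 215.8, 294.9, 79.1), (68, 215.8, 294.8, 79.0), (70, 215.9, 294.7, 78.8), (72, 216.0, 294.6, 78.6), (74, 216.1, 294.4, 78.3), (76, 216.1, 294.3, 78.2), (78, 216.2, 294.1, 77.9)]
bar_hole 0.85 [ 0.5285 -0.1134  0.1091]
bar_hole 0.58 [ 0.531  -0.111   0.1097]
jamb_hole 0.84 [ 0.5334 -0.1102  0.1072]
jamb_hole 0.94 [ 0.5288 -0.1076  0.1099]
```

Every estimate agrees to within about 1 mm: y is at 0, x about 0.7 mm too far forward, z about 0.5 mm high. I'll trim that, let it settle and hand in.

```bash
python3 -m jog '[[[-0.7,0,0.5,0,0,0,0],[0,0,0,0,0,0,0],[0,0,0,0,0,0,0],[0,0,0,0,0,0,0],[0,0,0,0,0,0,0]]]'
python3 -c "
from workcell import bot
print(bot.job_done())"
```

```text
clock: 15.5
position: [0.4501, -0.0826, 0.1694]
tool_rot: [3.142, -0.0, -0.359]
force: [-0.4, 0.7, -2.8]
grip_width: 0.0264
finger_force: 79.5
the job is handed in; nothing more can be done
None
```

I handed the job in at about 15.5 s with the bar still in the gripper, its knuckle in the gap of the left-most post and all three holes lined up to about 1 mm by my measurements; the hand-in gave no verdict, and the pin, jar and brush were not touched.

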